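# Two beads from the dispenser

## Task

Two carousel dispensers of wooden teething beads stand on the dresser, and one of them has the empty bowl under its spout. Turn the paddle knob on top of that one clockwise (seen from above) by two clicks, no further, so that two beads drop into the bowl, then let go. Leave the bowl where it is and the other dispenser's knob as it is.

Things in the scene. Friction and masses are not known exactly. Their poses are not given: they have to be found in the camera images.
- knob_grip (a point): Knob of the dispenser with the bowl: the point to grip, on the vertical turning axis, 170 mm above the dresser. White bar 50 mm long (x), 16 thick (y), 30 tall (152 to 182 mm up); turns with the knob, z up. At 0 its x points to the spout, away from the robot within 30 degrees. Below it is only a clear flat cover 146 mm across, top at 144 mm. The dispenser (clear drum, white foot) is fixed.
- knob (a joint): Turn of that knob, rad: 0 at the start, growing clockwise from above. Clicks every 36 degrees, at 0, 0.628, 1.257 and 1.885 (end stop just after). A spring detent draws it to the nearest click when let go; leaving a click takes about 0.2 N m. Each click brings one drum pocket over the spout and drops one bead.
- spare_knob (a joint): Turn of the knob of the other dispenser, which is the same but has no bowl under its spout; it starts at 0 and stays there. It stands 0.25 to 0.5 m to the left or right of the first.
- bowl: White ceramic bowl, empty, 120 mm across its rim and 45 mm tall, about 0.25 kg, loose on the dresser under the spout, about 60 mm out from the knob's axis. Origin: centre of its underside, z up. The other bowl on the dresser holds pacifier clips.
- bead1_center (a point): Centre of the first bead to drop: a wooden ball 28 mm across, 10 g, in the drum pocket one place short of the spout.
- bead2_center (a point): Centre of the second bead to drop: the same, one pocket behind the first.
Things that resemble listed ones, but are neither listed nor needed, are in the scene too. Leave any green or turquoise look-alike of the part that bears knob_grip alone.

How it is judged:
By the outcome, as a careful person would: the job done as asked, in the order asked, and still so for the second after the job is handed in, with the robot touching nothing.
It also fails if it takes over 35 s, if anything falls off the work surface, if the arm or the gripper's body presses on something with over 40 N, if the wrist force passes 120 N, or if a joint passes its speed limit or range.

## Robot

A 7-joint arm with a two-finger parallel gripper is mounted at the origin on the work surface. World frame = base frame: x ahead of the robot, y to its left, z up, the work surface at z = 0. Lengths are in m, angles in rad, forces in N, time in s.
With the tool pointing down it reaches from about 0.4 to 0.85 m from the base axis. Payload 10.4 kg.
Tool frame: the origin (TCP) lies between the finger pads; the fingertips stand 11 mm ahead of it and the grasp point (between the pads) lies 8 mm behind it; z points along the fingers, y is the direction in which the jaws open and shut (so a half turn about z gives the same grasp; the last joint's range is limited). The gripper opens to 87 mm and grips with 3 to 60 N. Pads are 19 mm wide; open, the fingers measure 117 mm over their backs; the gripper's body (75 mm by 190 mm) begins 51 mm behind the grasp point.
Start: joints at [1.132, 0.332, -0.065, 1.46, 0.022, 1.35, -0.088], TCP at [0.252, -0.572, 0.234] pointing down, gripper open.
Joint ranges: [-2.6, 2.6], [-0.5, 2.12], [-1.47, 1.34], [0.16, 2.42], [-1.27, 4.41], [0.06, 2.06], [-2.6, 2.6]. Speed limits (rad/s): [2.22, 2.22, 2.79, 2.79, 3.14, 3.14, 3.14].

## Interface

Orientations are given as a unit quaternion [x, y, z, w].
In Python, from bench import r, eyes gives the robot as it stands.
- The arm moves only by the shell command python3 -m inch 'ROWS' [FORCE]. ROWS is a JSON object of lists of equal length, an entry for each row: "translation": the shift along the world's x, y, z scaled (see below), a list of three; "rot": the turn, a rotation vector about the world's x, y, z scaled (see below), a list of three; "jaw": the finger opening in mm, from 0 to 87. In form: {"translation": [[tx, ty, tz], ...], "rot": [[ax, ay, az], ...], "jaw": [jaw, ...]}. A call has 1 to 20 rows; each row is the pose to reach, as a shift and turn from the pose measured when the call began; what a row does not reach only later rows make up. The controller multiplies each number of a shift by 100 mm and each number of a turn by 60 degrees. A row lasts 1/10 s, in which the tool goes at most 50 mm and 8.59 degrees, less where a joint would pass 70% of its speed; a pose out of reach is approached as far as the arm can. A call with a number of a shift or a turn outside -1 to 1 is refused whole. A call with a gripper value outside its range is refused whole. The fingers move at their own pace and stop on an object; FORCE is the grip in N (left out, the last holds). Time passes only in rows, so rows that repeat a pose let the fingers close. It gives the time, the measured TCP pose, the force and the opening at its end, in the units of the state.
- r.read_state(): the state, without advancing time (a new reading comes with each control period).
- eyes.camera(name): name is "scene" or "top" or "wrist"; returns the picture (384x512x3 uint8, blue, green, red); there is no depth.
- eyes.calibration(name): a dict with "fx", "fy", "cx", "cy" (pixels), "distortion" ([k1, k2, p1, p2, k3] as OpenCV has them; the pictures are not rectified), "R" (3x3) and "t" (3): a world point X has camera coordinates R X + t; the wrist camera has in their place "hand_eye" (4x4, takes a point from camera to tool coordinates, whose origin is the TCP and whose axes are the flange's). Camera axes: x right, y down, z forward; pixel columns grow to the right and rows downward; lengths in m; the calibration is good to about 2 mm. A picture is of the moment at which its call begins: read the wrist's pose just before it. calibration takes no time and is no camera call.
- r.close_job(): hands the job in, once; it reports no verdict.
The state is a dict: "time": time; "joint_positions": joint angles; "joint_vel": joint speeds; "joint_torque": joint torques, N m; "ee_pos": TCP position; "eef_rot": TCP orientation; "ft_force": force on the tool from outside, world axes, zero at the start; "torque": the same for the moment, N m; "width": finger opening in m.
Only numpy, scipy, OpenCV 4.12 (cv2) and the standard library are available. Lean on these libraries where they do the work, as an engineer would, in place of code of your own. Each camera call takes 0.05 s, during which the arm holds its last target. There are 200 camera calls.

## Working session

There is one attempt and no reset: what is moved stays moved. The work goes in short steps, Python scripts to look and compute and a shell command to move; the robot and the scene stay as the last step left them, time stands still between calls to the robot, and variables do not carry over. Pictures are saved under pics/ and viewed, about 8 in all and at most 12, crops included, and the job is handed in when it is done.

```bash
mkdir -p pics
python3 - <<'E'
from bench import r, eyes
import cv2,numpy as np
s=r.read_state();print({k:np.round(v,3) for k,v in s.items()})
for n in("scene","top","wrist"):
    c=eyes.calibration(n);print(n,{k:np.round(v,3).tolist() for k,v in c.items()})
    im=eyes.camera(n);cv2.imwrite(f"pics/{n}0.png",im)
a=cv2.imread("pics/scene0.png");b=cv2.imread("pics/top0.png")
E
```

```text
{'time': np.float64(0.0), 'joint_positions': array([ 1.132,  0.333, -0.065,  1.461,  0.022,  1.35 , -0.088]), 'joint_vel': array([-0.   , -0.   ,  0.001,  0.001,  0.001,  0.001,  0.   ]), 'joint_torque': array([-0.0000e+00, -6.2325e+01,  2.5000e-02, -3.8990e+01, -6.1000e-02,
        4.0000e-02,  0.0000e+00]), 'ee_pos': array([ 0.252, -0.571,  0.233]), 'eef_rot': array([ 0.978,  0.206, -0.   , -0.001]), 'ft_force': array([ 0.873, -0.247, -0.043]), 'torque': array([-0.001, -0.019, -0.012]), 'width': np.float64(0.087)}
scene {'fx': 355.588, 'fy': 355.588, 'cx': 256.602, 'cy': 192.003, 'distortion': [-0.065, 0.0, 0.0, 0.0, 0.0], 'R': [[-0.885, 0.465, 0.009], [0.254, 0.498, -0.829], [-0.39, -0.732, -0.559]], 't': [0.436, -0.032, 1.27]}
top {'fx': 379.435, 'fy': 379.435, 'cx': 253.526, 'cy': 194.417, 'distortion': [-0.04, 0.0, 0.0, 0.0, 0.0], 'R': [[0.013, -1.0, 0.002], [-0.998, -0.013, -0.058], [0.058, -0.001, -0.998]], 't': [-0.011, 0.488, 1.202]}
wrist {'fx': 291.465, 'fy': 291.465, 'cx': 257.315, 'cy': 196.359, 'distortion': [0.022, 0.0, 0.0, 0.0, 0.0], 'hand_eye': [[-0.0, -0.962, -0.273, 0.074], [1.0, 0.0, -0.002, -0.001], [0.002, -0.273, 0.962, -0.15], [0.0, 0.0, 0.0, 1.0]]}
```

View pics/scene0.png

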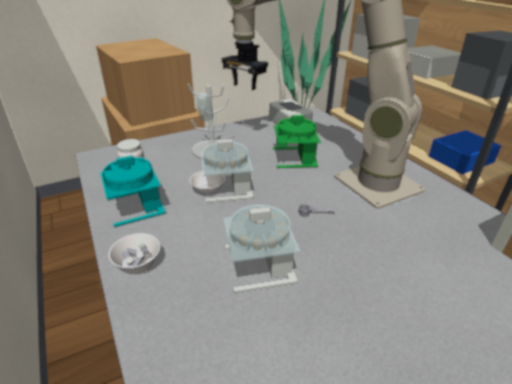

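View pics/top0.png

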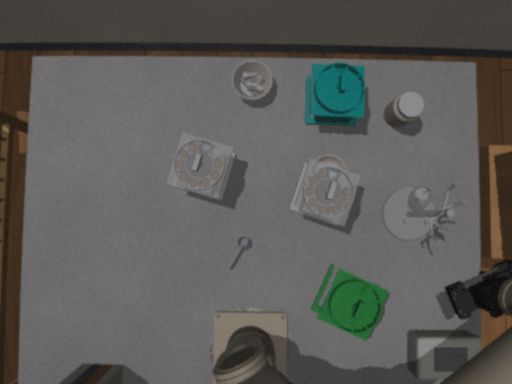

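The scene shows two clear dispensers. The far one, at about (228,165) in scene and (328,190) in top, has the empty bowl. The other is at (200,165) in top and has no bowl, and the green and turquoise units are look-alikes. Next I measure the bar in the top view.

```bash
cat > h.py <<'E'
import cv2,numpy as np
from bench import r,eyes
from scipy.spatial.transform import Rotation as Ro
def cast(name,uv,z,st=None):
    c=eyes.calibration(name);K=np.array([[c['fx'],0,c['cx']],[0,c['fy'],c['cy']],[0,0,1]])
    p=cv2.undistortPoints(np.array(uv,float).reshape(-1,1,2),K,np.array(c['distortion'])).reshape(-1,2)
    d=np.c_[p,np.ones(len(p))]
    if name=='wrist':
        H=np.array(c['hand_eye']);Rt=Ro.from_quat(st['eef_rot']).as_matrix()
        R=Rt@H[:3,:3];o=Rt@H[:3,3]+np.array(st['ee_pos'])
    else:
        R=np.array(c['R']).T;o=-R@np.array(c['t'])
    d=d@R.T
    return o+d*((z-o[2])/d[:,2])[:,None]
E
python3 - <<'E'
from h import *
a=cv2.imread("pics/top0.png")
g=cv2.resize(a[145:245,275:375],(600,600),interpolation=cv2.INTER_CUBIC)
cv2.imwrite("pics/crop0.png",g)
hsv=cv2.cvtColor(a,cv2.COLOR_BGR2HSV)
print(hsv[180:200,320:345,2].tolist())
print(cast("top",[[332,190]],.182))
E
```

```text
[[108, 116, 113, 110, 112, 113, 111, 110, 111, 111, 111, 110, 109, 111, 106, 108, 108, 118, 129, 128, 129, 129, 126, 128, 129], [108, 110, 109, 111, 110, 110, 108, 112, 112, 108, 104, 103, 106, 115, 116, 112, 114, 119, 127, 129, 130, 130, 128, 126, 131], [110, 110, 109, 108, 109, 112, 111, 111, 112, 101, 90, 95, 123, 133, 129, 122, 118, 115, 122, 128, 129, 126, 127, 130, 130], [109, 107, 110, 110, 111, 109, 111, 108, 104, 97, 84, 100, 130, 137, 140, 135, 129, 109, 113, 118, 126, 130, 130, 128, 133], [108, 109, 110, 110, 108, 110, 107, 111, 104, 94, 87, 113, 133, 137, 141, 137, 128, 111, 111, 115, 124, 128, 131, 129, 130], [110, 108, 108, 110, 111, 113, 111, 109, 101, 89, 95, 125, 137, 140, 142, 135, 124, 113, 108, 114, 122, 126, 130, 131, 130], [106, 111, 111, 110, 112, 111, 109, 111, 104, 86, 102, 131, 138, 139, 139, 131, 113, 111, 107, 111, 119, 128, 128, 127, 126], [108, 111, 109, 112, 111, 109, 110, 108, 98, 93, 112, 132, 141, 140, 135, 131, 112, 111, 108, 110, 116, 119, 126, 124, 120], [109, 110, 108, 109, 107, 105, 106, 112, 98, 96, 124, 137, 139, 141, 137, 125, 111, 109, 112, 
[... 740 characters left out ...]
109, 108, 111, 111, 113, 114, 111, 112], [109, 110, 110, 108, 109, 99, 84, 97, 129, 140, 139, 140, 132, 115, 108, 110, 106, 109, 108, 109, 109, 113, 116, 114, 112], [110, 107, 110, 111, 109, 91, 91, 109, 132, 140, 140, 137, 132, 113, 109, 110, 109, 108, 108, 110, 113, 108, 113, 112, 113], [109, 110, 110, 108, 104, 89, 87, 109, 128, 139, 140, 137, 126, 113, 108, 112, 108, 106, 112, 112, 112, 112, 110, 109, 112], [108, 109, 111, 108, 105, 94, 80, 92, 105, 119, 125, 127, 113, 110, 107, 111, 110, 110, 108, 115, 120, 116, 113, 109, 106], [108, 109, 108, 111, 106, 102, 94, 93, 89, 93, 98, 106, 103, 106, 109, 110, 108, 111, 116, 116, 111, 112, 110, 110, 112]]
[[ 0.49390703 -0.22178669  0.182     ]]
```

View pics/crop0.png

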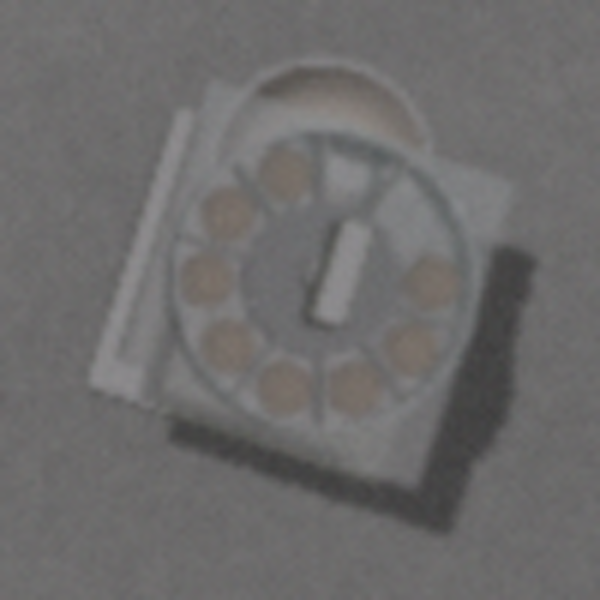

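The crop shows the white bar from about (355,222) to (328,322), with the bowl rim past the drum at the top. Next pocket over the spout is empty, and the first bead is at (285,170).

Run:
```python
from h import *
a=cv2.imread("pics/top0.png")
v=cv2.cvtColor(a,cv2.COLOR_BGR2HSV)[:,:,2]
b=cv2.resize(v[178:202,322:338],None,fx=8,fy=8,interpolation=cv2.INTER_CUBIC)
m=(b>124).astype(np.uint8)
cs,_=cv2.findContours(m,0,1);c=max(cs,key=cv2.contourArea)
box=cv2.boxPoints(cv2.minAreaRect(c))/8+[322-.5,178-.5]
P=cast("top",box,.182);print(P.round(4))
ctr=P.mean(0);e1=P[1]-P[0];e2=P[2]-P[1];L=e1 if np.linalg.norm(e1)>np.linalg.norm(e2) else e2
print(ctr,np.linalg.norm(e1),np.linalg.norm(e2),np.degrees(np.arctan2(L[1],L[0])))
s=r.read_state();R=Ro.from_quat(s['eef_rot']).as_matrix();print(R.round(3), s['ee_pos'], np.degrees(np.arctan2(R[1,1],R[0,1])))
```

```text
[[ 0.4741 -0.2078  0.182 ]
 [ 0.5189 -0.2222  0.182 ]
 [ 0.5149 -0.235   0.182 ]
 [ 0.4701 -0.2205  0.182 ]]
[ 0.49448731 -0.22137854  0.182     ] 0.0470851389324383 0.01336579622830284 -17.835720550992306
[[ 0.915  0.404 -0.001]
 [ 0.404 -0.915  0.001]
 [-0.    -0.001 -1.   ]] [ 0.25232557 -0.57149874  0.23293285] -66.17714296181666
```

The bar measures 47×13 mm, which is right for 50×16 once edge blur is allowed for. Its axis points at -17.8°, within the ±30° given. I'll turn the tool +138° rather than -42°, so the last joint has room for the 72° clockwise turn. The path goes high and swings inward to avoid the mug tree.

```bash
python3 -m inch '{"translation":[[0.05,0.2,0.4],[0.1,0.5,0.8],[0.3,0.8,1],[0.3,1,1],[0.3,1,1]],"rot":[[0,0,0.12],[0,0,0.24],[0,0,0.36],[0,0,0.48],[0,0,0.6]],"jaw":[87,87,87,87,87]}'
python3 -m inch '{"translation":[[0.05,0.3,0],[0.1,0.6,0],[0.2,1,0],[0.3,1,0],[0.3,1,0]],"rot":[[0,0,0.12],[0,0,0.24],[0,0,0.36],[0,0,0.48],[0,0,0.6]],"jaw":[87,87,87,87,87]}'
python3 -c "
from bench import r;print(r.read_state()['joint_positions'])"
```

```text
time: 0.65
ee_pos: [0.2839, -0.4692, 0.3343]
eef_rot: [0.865, 0.502, -0.0, 0.0]
ft_force: [-0.5, -0.8, -0.6]
width: 0.0867
time: 1.15
ee_pos: [0.3152, -0.3678, 0.3345]
eef_rot: [0.664, 0.748, 0.0, 0.001]
ft_force: [-0.8, -1.9, 0.4]
width: 0.0869
[ 1.04134362e+00 -3.12080003e-03 -2.70954516e-01  1.63803022e+00
 -1.08202198e-03  1.50515399e+00  8.89043213e-01]
```

```bash
python3 -m inch '{"translation":[[0.3,0.25,0],[0.6,0.5,0],[1,0.8,0],[1,0.8,0],[1,0.8,0]],"rot":[[0,0,0.12],[0,0,0.24],[0,0,0.36],[0,0,0.48],[0,0,0.6]],"jaw":[87,87,87,87,87]}'
python3 -m inch '{"translation":[[0.2,0.2,0],[0.45,0.4,-0.2],[0.7,0.6,-0.4],[0.79,0.66,-0.5],[0.79,0.66,-0.5],[0.79,0.66,-0.5]],"rot":[[0,0,0.12],[0,0,0.24],[0,0,0.36],[0,0,0.48],[0,0,0.49],[0,0,0.49]],"jaw":[87,87,87,87,87,87]}'
python3 - <<'E'
from h import *
s=r.read_state();im=eyes.camera("wrist");cv2.imwrite("pics/w1.png",im)
print(s['joint_positions'].round(3) if hasattr(s['joint_positions'],'round') else s['joint_positions'],s['ee_pos'],s['eef_rot'])
np.save('s1.npy',np.r_[s['ee_pos'],s['eef_rot']])
E
```

```text
time: 1.65
ee_pos: [0.4162, -0.2864, 0.3342]
eef_rot: [0.396, 0.918, 0.0, 0.0]
ft_force: [-0.5, -0.6, 0.0]
width: 0.0869
time: 2.25
ee_pos: [0.4948, -0.2209, 0.2843]
eef_rot: [0.152, 0.988, 0.001, -0.0]
ft_force: [0.7, -0.7, 0.1]
width: 0.0869
[ 0.8    0.163 -0.52   1.581  0.081  1.42   1.539] [ 0.49478453 -0.22092499  0.28429759] [ 1.52239365e-01  9.88343517e-01  5.17850334e-04 -2.93945368e-05]
```

View pics/w1.png

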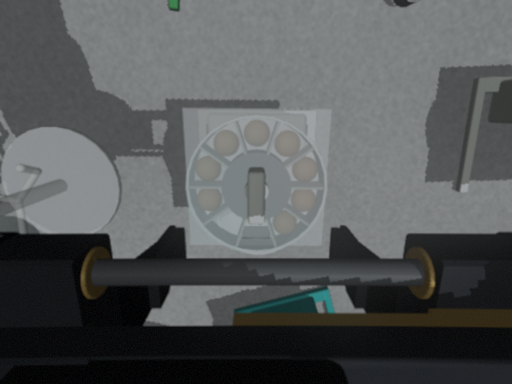

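The wrist view shows the bar at about (257,190), upright in the image, so it lines up with the jaws. The drum circle is centred near (257,185). I'll check both by ray casting.

Run:
```python
from h import *
a=cv2.imread("pics/w1.png");q=np.load('s1.npy');st=dict(ee_pos=q[:3],eef_rot=q[3:])
g=cv2.cvtColor(a,cv2.COLOR_BGR2GRAY)
for row in (176,184,192,200,208): print(row,g[row,242:274].tolist())
c=cv2.HoughCircles(cv2.medianBlur(g[100:265,170:345],3),cv2.HOUGH_GRADIENT,1,200,param1=80,param2=20,minRadius=62,maxRadius=78)
print(c)
if c is not None:
    x,y,R=c[0,0]+[170,100,0]
    P=cast('wrist',[[x,y],[x+R,y],[x-R,y],[x,y+R],[x,y-R]],.144,st);print(P.round(4),np.linalg.norm(P[1]-P[2]),np.linalg.norm(P[3]-P[4]))
    print('mid',(P[1:].mean(0)).round(4))
```

```text
176 [128, 128, 128, 128, 123, 110, 101, 108, 114, 117, 117, 117, 116, 115, 116, 116, 114, 116, 114, 114, 111, 102, 93, 102, 124, 129, 129, 129, 129, 128, 127, 129]
184 [129, 129, 126, 117, 98, 92, 99, 109, 114, 116, 116, 116, 116, 115, 116, 114, 114, 115, 114, 113, 110, 101, 99, 104, 108, 113, 125, 129, 128, 129, 128, 128]
192 [126, 126, 123, 116, 111, 100, 101, 109, 113, 115, 117, 115, 114, 114, 114, 115, 113, 113, 112, 112, 108, 99, 102, 129, 156, 158, 145, 131, 127, 128, 128, 128]
200 [127, 128, 128, 128, 123, 109, 101, 106, 112, 116, 114, 115, 115, 114, 114, 114, 112, 114, 113, 112, 105, 97, 97, 114, 126, 129, 128, 128, 128, 128, 127, 128]
208 [128, 127, 128, 128, 122, 108, 101, 106, 111, 113, 114, 113, 114, 113, 114, 113, 113, 113, 113, 111, 104, 96, 94, 113, 126, 128, 128, 127, 128, 128, 127, 128]
[[[86.5 82.5 67.4]]]
[[ 0.4866 -0.2185  0.144 ]
 [ 0.5074 -0.1529  0.144 ]
 [ 0.4659 -0.284   0.144 ]
 [ 0.5585 -0.2412  0.144 ]
 [ 0.4236 -0.1985  0.144 ]] 0.1374629711538271 0.14150721518456447
mid [ 0.4888 -0.2192  0.144 ]
```

Run:
```python
from h import *
a=cv2.imread("pics/w1.png");q=np.load('s1.npy');st=dict(ee_pos=q[:3],eef_rot=q[3:])
g=cv2.cvtColor(a,cv2.COLOR_BGR2GRAY)
print(g[160:240,256].tolist())
P=cast('wrist',[[255.6,180],[255.3,205],[256,168],[256,216]],.182,st);print(P.round(4))
R=Ro.from_quat(st['eef_rot']).as_matrix();print(((P-q[:3])@R).round(4))
d=P[1]-P[0];print(np.degrees(np.arctan2(d[1],d[0])))
```

```text
[128, 129, 128, 128, 128, 129, 119, 93, 74, 74, 75, 80, 93, 107, 112, 114, 116, 115, 115, 115, 116, 115, 115, 115, 116, 115, 114, 114, 115, 114, 114, 115, 114, 114, 114, 114, 114, 114, 114, 113, 114, 112, 113, 114, 113, 114, 113, 114, 114, 113, 113, 113, 113, 113, 113, 131, 155, 161, 160, 161, 160, 161, 158, 153, 154, 151, 134, 127, 127, 127, 127, 126, 127, 127, 127, 126, 124, 120, 120, 124]
[[ 0.4759 -0.2159  0.182 ]
 [ 0.4979 -0.2232  0.182 ]
 [ 0.4657 -0.2123  0.182 ]
 [ 0.5081 -0.2258  0.182 ]]
[[ 0.0195 -0.001   0.1023]
 [-0.0036 -0.0013  0.1023]
 [ 0.0303 -0.0006  0.1023]
 [-0.0142 -0.0007  0.1023]]
-18.292294074798146
```

The top face runs from row 172 to 226, which gives a 50 mm length. Its centre is within 2 mm of the TCP and the angle is -18°, so the two views agree. Descend and grip.

```bash
python3 -m inch '{"translation":[[-0.01,-0.005,-0.3],[-0.01,-0.005,-0.6],[-0.01,-0.005,-0.85],[-0.01,-0.005,-1],[-0.01,-0.005,-1]],"rot":[[0,0,0],[0,0,0],[0,0,0],[0,0,0],[0,0,0]],"jaw":[87,87,87,87,87]}'
python3 -m inch '{"translation":[[0,0,-0.1],[0,0,-0.2],[0,0,-0.22],[0,0,-0.22],[0,0,-0.22],[0,0,-0.22],[0,0,-0.22],[0,0,-0.22],[0,0,-0.22],[0,0,-0.22],[0,0,-0.22],[0,0,-0.22],[0,0,-0.22],[0,0,-0.22]],"rot":[[0,0,0],[0,0,0],[0,0,0],[0,0,0],[0,0,0],[0,0,0],[0,0,0],[0,0,0],[0,0,0],[0,0,0],[0,0,0],[0,0,0],[0,0,0],[0,0,0]],"jaw":[87,87,87,60,30,5,5,5,5,5,5,5,5,5]}' 50
python3 -c "
from bench import r;s=r.read_state();print(s['ee_pos'],s['ft_force'],s['torque'],s['width'])"
```

```text
time: 2.8
ee_pos: [0.4926, -0.2225, 0.1837]
eef_rot: [0.154, 0.988, 0.0, -0.001]
ft_force: [0.8, 0.2, -0.3]
width: 0.087
time: 4.2
ee_pos: [0.4928, -0.2217, 0.1617]
eef_rot: [0.154, 0.988, 0.001, -0.001]
ft_force: [-0.8, 3.9, 0.4]
width: 0.0206
[ 0.49282029 -0.2216805   0.16168362] [-0.81736014  3.91409254  0.3602778 ] [ 1.0290789  -0.35645227 -0.03991335] 0.020642205190349785
```

```bash
python3 -m inch '{"translation":[[0,0,0],[0,0,0],[0,0,0],[0,0,0],[0,0,0]],"rot":[[0,0,0],[0,0,0],[0,0,0],[0,0,0],[0,0,0]],"jaw":[5,5,5,5,5]}' 50
python3 -c "
from bench import r;s=r.read_state();print(s['ee_pos'],s['ft_force'],s['torque'],s['width'])"
```

```text
time: 4.7
ee_pos: [0.4928, -0.2216, 0.1617]
eef_rot: [0.154, 0.988, 0.001, -0.001]
ft_force: [1.0, 2.7, 0.5]
width: 0.0208
[ 0.49283051 -0.22162543  0.16168852] [1.03159017 2.69552127 0.54043341] [ 0.65711098 -0.24210252  0.02193414] 0.0208265678730991
```

The jaws stopped at 20.7 mm instead of 16, so I'll look before turning.

Run:
```python
from h import *
im=eyes.camera("wrist");t=eyes.camera("top")
a=cv2.resize(im[190:350,130:386],(800,500));b=cv2.resize(t[140:240,270:400],(0,0),fx=5,fy=5)
cv2.imwrite("pics/w2.png",a)
```

```text
(no output)
```

View pics/w2.png

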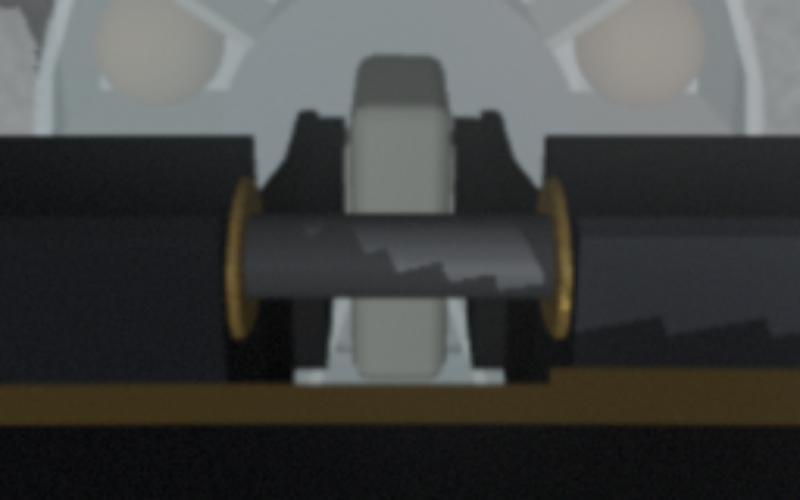

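The bar is parallel and centred between the pads, still at 0. First click: turn -36° in small steps, then check.

```bash
python3 -m inch '{"translation":[[0,0,0],[0,0,0],[0,0,0],[0,0,0],[0,0,0],[0,0,0],[0,0,0],[0,0,0],[0,0,0],[0,0,0],[0,0,0],[0,0,0],[0,0,0],[0,0,0]],"rot":[[0,0,-0.06],[0,0,-0.12],[0,0,-0.18],[0,0,-0.24],[0,0,-0.3],[0,0,-0.36],[0,0,-0.42],[0,0,-0.48],[0,0,-0.54],[0,0,-0.6],[0,0,-0.6],[0,0,-0.6],[0,0,-0.6],[0,0,-0.6]],"jaw":[5,5,5,5,5,5,5,5,5,5,5,5,5,5]}' 50
python3 - <<'E'
from h import *
s=r.read_state();print(s['ee_pos'],s['ft_force'],s['torque'],s['width'],np.degrees(2*np.arctan2(s['eef_rot'][1],s['eef_rot'][0])))
im=eyes.camera("wrist")
cv2.imwrite("pics/w3.png",cv2.resize(im[150:350,106:406],(750,500)))
E
```

```text
time: 6.2
ee_pos: [0.4932, -0.221, 0.1617]
eef_rot: [0.45, 0.893, 0.001, -0.0]
ft_force: [3.2, 3.8, -0.3]
width: 0.0204
[ 0.49324006 -0.22095286  0.16170563] [ 3.15697233  3.84489898 -0.32416978] [ 1.10738594 -0.73744418  0.49965251] 0.020439006236386923 126.49638456149914
```

View pics/w3.png

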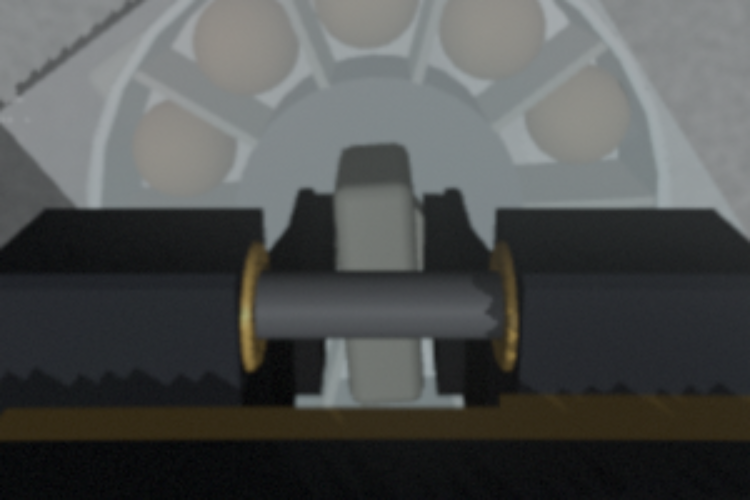

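The bar followed but lags the jaws by about 6° (its top leans left in the picture). That is within the detent's 18° capture, so I continue with the second click, -36° more.

```bash
python3 -m inch '{"translation":[[0,0,0],[0,0,0],[0,0,0],[0,0,0],[0,0,0],[0,0,0],[0,0,0],[0,0,0],[0,0,0],[0,0,0],[0,0,0],[0,0,0],[0,0,0],[0,0,0]],"rot":[[0,0,-0.06],[0,0,-0.12],[0,0,-0.18],[0,0,-0.24],[0,0,-0.3],[0,0,-0.36],[0,0,-0.42],[0,0,-0.48],[0,0,-0.54],[0,0,-0.6],[0,0,-0.6],[0,0,-0.6],[0,0,-0.6],[0,0,-0.6]],"jaw":[5,5,5,5,5,5,5,5,5,5,5,5,5,5]}' 50
python3 - <<'E'
from h import *
s=r.read_state();print(s['ee_pos'],s['ft_force'],s['torque'],s['width'],np.degrees(2*np.arctan2(s['eef_rot'][1],s['eef_rot'][0])))
im=eyes.camera("wrist")
cv2.imwrite("pics/w4.png",cv2.resize(im[150:350,106:406],(750,500)))
E
```

```text
time: 7.65
ee_pos: [0.494, -0.2216, 0.1619]
eef_rot: [0.703, 0.711, 0.002, 0.001]
ft_force: [5.2, 2.1, -1.5]
width: 0.022
[ 0.49403187 -0.22159938  0.16193684] [ 5.16216699  2.07649847 -1.51831126] [ 0.23500244 -1.24413834  0.07806761] 0.02197047169234267 90.58848438622263
```

View pics/w4.png

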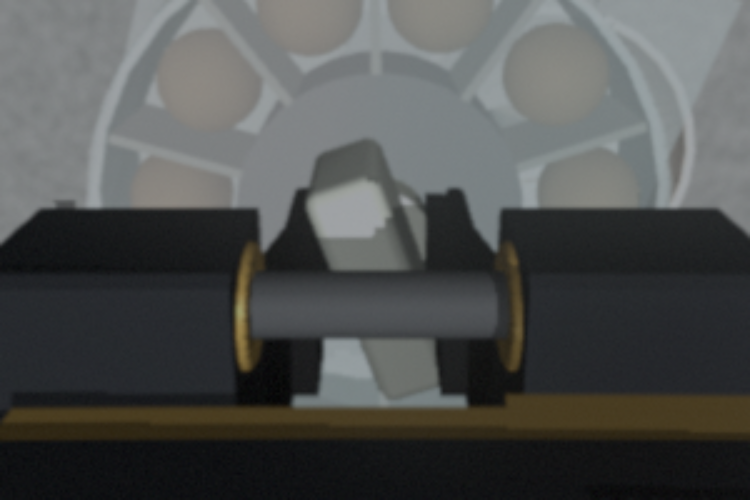

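The bar now lags by about 20°, so the knob is near 52°, on the hump between clicks 1 and 2. I'll turn another 12° at 60 N. The tool then reaches about 84°, still short of the next hump at 90°, and I'll check again.

```bash
python3 -m inch '{"translation":[[0,0,0],[0,0,0],[0,0,0],[0,0,0],[0,0,0],[0,0,0],[0,0,0],[0,0,0]],"rot":[[0,0,-0.05],[0,0,-0.1],[0,0,-0.15],[0,0,-0.2],[0,0,-0.2],[0,0,-0.2],[0,0,-0.2],[0,0,-0.2]],"jaw":[5,5,5,5,5,5,5,5]}' 60
python3 - <<'E'
from h import *
s=r.read_state();print(s['ee_pos'],s['ft_force'],s['torque'],s['width'],np.degrees(2*np.arctan2(s['eef_rot'][1],s['eef_rot'][0])))
im=eyes.camera("wrist")
cv2.imwrite("pics/w5.png",cv2.resize(im[150:350,106:406],(750,500)))
E
```

```text
time: 8.5
ee_pos: [0.4942, -0.2217, 0.162]
eef_rot: [0.774, 0.634, 0.002, 0.002]
ft_force: [3.0, 3.1, -0.8]
width: 0.0216
[ 0.49418887 -0.22174329  0.1619603 ] [ 2.98378321  3.10163345 -0.79335117] [ 0.58703067 -0.93483223 -0.19229688] 0.021574134158554473 78.64001758407652
```

View pics/w5.png

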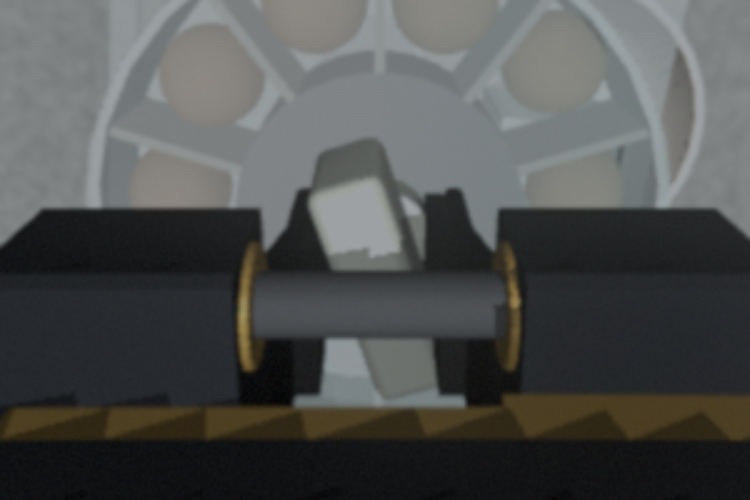

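A drum spoke now lies straight along the tool axis, so the lag is 18°. With the tool at 83.6°, the knob is at about 66°. The moment has changed sign, so the detent is now pulling towards 72°. Release, lift and look.

```bash
python3 -m inch '{"translation":[[0,0,0],[0,0,0],[0,0,0],[0,0,0],[0,0,0],[0,0,0],[0,0,0],[0,0,0],[0,0,0],[0,0,0],[0,0,0],[0,0,0]],"rot":[[0,0,0],[0,0,0],[0,0,0],[0,0,0],[0,0,0],[0,0,0],[0,0,0],[0,0,0],[0,0,0],[0,0,0],[0,0,0],[0,0,0]],"jaw":[25,35,45,60,75,87,87,87,87,87,87,87]}'
python3 -m inch '{"translation":[[0,0,0.2],[0,0,0.5],[0,0,0.9],[0,0,1],[0,0,1],[0,0,1]],"rot":[[0,0,0],[0,0,0],[0,0,0],[0,0,0],[0,0,0],[0,0,0]],"jaw":[87,87,87,87,87,87]}'
python3 -m inch '{"translation":[[-0.3,0,0.2],[-0.6,0,0.4],[-0.9,0,0.6],[-1,0,0.8],[-1,0,0.8]],"rot":[[0,0,0],[0,0,0],[0,0,0],[0,0,0],[0,0,0]],"jaw":[87,87,87,87,87]}'
python3 - <<'E'
from h import *
s=r.read_state();np.save('s6.npy',np.r_[s['ee_pos'],s['eef_rot']])
w=eyes.camera("wrist");t=eyes.camera("top");sc=eyes.camera("scene")
cv2.imwrite("pics/w6.png",w);cv2.imwrite("pics/t6.png",t)
v=np.hstack([w[0:384,60:460],cv2.resize(sc[120:230,170:290],(400,384),interpolation=cv2.INTER_CUBIC)])
cv2.imwrite("pics/v6.png",v)
E
```

```text
time: 9.75
ee_pos: [0.4942, -0.2217, 0.1619]
eef_rot: [0.774, 0.634, 0.002, 0.002]
ft_force: [0.3, -0.2, -0.1]
width: 0.0868
time: 10.35
ee_pos: [0.4938, -0.2216, 0.2608]
eef_rot: [0.774, 0.634, 0.002, 0.001]
ft_force: [0.1, 0.3, 0.1]
width: 0.0868
time: 10.85
ee_pos: [0.393, -0.2223, 0.342]
eef_rot: [0.774, 0.633, 0.002, 0.002]
ft_force: [0.3, 0.5, -0.3]
width: 0.0873
```

View pics/v6.png

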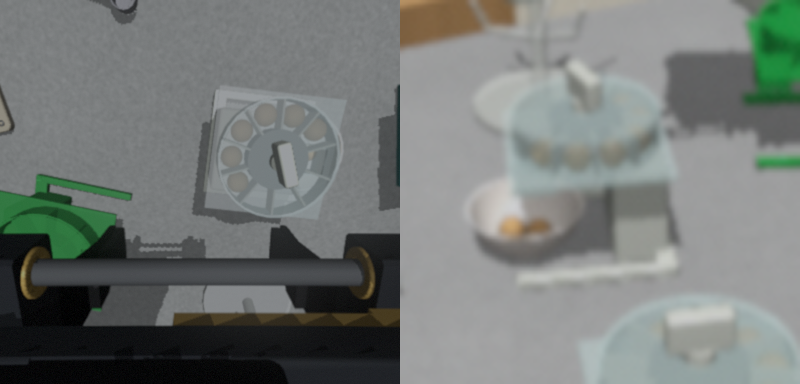

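The wrist view shows 6 beads in the drum where there were 8, and the scene view shows two beads in the bowl. Last check: the knob angle by numbers, plus the spare knob and bowl against the first picture.

Run:
```python
from h import *
a=cv2.imread("pics/w6.png");q=np.load('s6.npy');st=dict(ee_pos=q[:3],eef_rot=q[3:])
x0,y0=325,132
g=cv2.cvtColor(a,cv2.COLOR_BGR2GRAY)[y0:y0+62,x0:x0+40]
m=cv2.morphologyEx((g>150).astype(np.uint8),cv2.MORPH_OPEN,np.ones((3,3)))
cs,_=cv2.findContours(m,0,1)
for c in sorted(cs,key=cv2.contourArea)[-2:]:
    P=cast('wrist',cv2.boxPoints(cv2.minAreaRect(c))+[x0,y0],.182,st);e=[P[1]-P[0],P[2]-P[1]];l=[np.linalg.norm(k) for k in e];L=e[int(np.argmax(l))]
    print(P.mean(0).round(3),np.round(l,3),'knob deg', (-17.8-np.degrees(np.arctan2(L[1],L[0])))%180)
t0=cv2.imread("pics/top0.png").astype(int);t1=cv2.imread("pics/t6.png").astype(int);d=abs(t1-t0).mean(2)
print('spare diff',d[140:190,175:225].mean(),'bg',d[80:130,60:160].mean(), 'bowl rim',d[153:168,310:348].mean())
```

```text
[ 0.504 -0.242  0.182] [0.005 0.016] knob deg 77.9930144084899
[ 0.493 -0.22   0.182] [0.011 0.046] knob deg 67.57011487126424
spare diff 3.68 bg 3.5450666666666666 bowl rim 3.5695906432748536
```

The knob reads about 68–72°, which is two clicks within measuring error. The spare knob and bowl rim are unchanged, and the gripper is clear.

```bash
python3 -c "
from bench import r;print(r.close_job())"
```

```text
the job is handed in; nothing more can be done
None
```

I gripped the knob of the dispenser with the bowl, turned it two clicks clockwise, let go and backed the arm well clear. I handed the job in at about 11 s of robot time.

**Last checks:**
- **Beads:** two beads lie in the bowl, and the drum went from 8 beads to 6.
- **Knob angle:** it measures about 68°, and two clicks is 72°. The gap is within image error, and the detent holds the knob at a click.
- **Spare knob and bowl:** around the spare knob and the bowl rim, the top picture differs from the first one only by noise.
- **Forces:** after I let go, the wrist force read near zero.

**What disagreed:**
- **Jaw width:** the jaws stopped at about 21 mm on the 16 mm bar. I did not find out why.
- **Slip:** the bar slipped in the grip and lagged the jaws by up to about 20°. I turned the tool to about 84° to get the knob over the second hump, and the detent finished the turn when I let go.

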